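Index the rotary fixture to the pipe elbow and lock it

ROBOT

A 6-joint arm with a two-finger parallel gripper is mounted at the origin on a cart in front of the work surface, level with it; the furniture and walls round the work are solid. World frame = base frame: x ahead of the robot, y to its left, z up, the work surface at z = 0. Lengths are in m, angles in rad, forces in N, time in s.
With the tool pointing down it reaches from about 0.425 to 0.95 m from the base axis. Payload 14.7 kg.
Tool frame: the origin (TCP) lies on the centre line of the jaws, within the pads' length; the fingertips stand 19 mm ahead of it and the grasp point (between the pads) is the TCP; z points along the fingers, y is the line along which they close (so a half turn about z gives the same grasp; the last joint's range is limited). The gripper opens to 85 mm and grips with 20 to 120 N. Pads are 22 mm wide; open, the fingers measure 114 mm over their backs; the gripper's body (76 mm by 85 mm) begins 54 mm behind the grasp point. The pads swing forward as they close: fully open they stand 13 mm farther back than shut.
Start: joints at [-1.334, 0.48, 1.596, -0, 1.065, -0.047], TCP at [0.182, -0.624, 0.25] pointing down, gripper open.
Joint ranges: [-2.75, 2.75], [-0.82, 2.05], [0.23, 2.67], [-1.56, 4.7], [0.09, 2.69], [-2.92, 2.92]. Speed limits (rad/s): [1.89, 1.89, 2.39, 3.01, 3.01, 3.01].

INTERFACE

Orientations are given as a 3x3 rotation matrix whose columns are the frame's x, y, z axes.
In Python, from bench import bot, capture gives the robot as it stands. Calls block until the motion is done:
- bot.movep(position, orientation): joint-space move of the TCP to a pose.
- bot.servo_line(position, speed=0.15, rot=None): straight line of the TCP; rot=None keeps the orientation; speed is the mean speed in m/s.
- bot.goto_joints(angles): joint-space move.
- bot.set_gripper(opening, newtons=None): opening from 0.0 (shut) to 1.0 (fully open); newtons is the grip in N (None keeps the last); returns when the fingers have stopped.
- bot.pause(seconds).
- bot.ik(position, orientation): joint angles nearest the present ones, or None.
- capture(name): name is "scene" or "top"; returns a dict with "frame" (420x560x3 uint8, red, green, blue), "vfov" (degrees; the focal length in pixels is half the picture's height over the tangent of half this angle, whatever the lens; pixels are square), "cx", "cy" (the principal point, pixels), "k1" (the pictures are not rectified: a ray, as slopes to the right and down, at radius r is drawn at 1 + k1 r^2 times it, then the intrinsics apply), "extrinsics" (4x4, takes a point from world to camera coordinates). Camera axes: x right, y down, z forward; pixel columns grow to the right and rows downward; lengths in m; the calibration is good to about 2 mm. A picture is of the moment at which its call begins. There is no depth.
A pose or a line that the arm cannot do raises bot.IKError and nothing moves.
- bot.finish_job(): hands the job in; it is judged then, once.
Readings, each from a call of its own:
- bot.current_time(): time.
- bot.current_joint_pos(): joint angles.
- bot.current_joint_velocities(): joint speeds.
- bot.current_joint_efforts(): joint torques, N m.
- bot.current_eef_pos(): TCP position.
- bot.current_tool_rot(): TCP orientation.
- bot.current_ft_force(): force on the tool from outside, world axes, zero at the start.
- bot.current_torque(): the same for the moment, N m.
- bot.current_gripper_width(): opening from 0.0 (shut) to 1.0 (fully open).
- bot.current_grasp_force(): force on a finger pad.
Only numpy, scipy, OpenCV 4.12 (cv2) and the standard library are available. Lean on these libraries where they do the work, as an engineer would, in place of code of your own. Each camera call takes 0.05 s, during which the arm holds its last target. There are 200 camera calls.

TASK

Index the rotary plate, which is pushed round by its upright studs and may go either way, until the pallet with the pipe elbow has clicked into the stop at the work station beside the lock post. Then lock the plate there: press the sprung lock knob right down and turn it clockwise to its stop, so that it stays down when you let go. Leave the other things on the bench where they are.

Things in the scene. Friction and masses are not known exactly. Their poses are not given: they have to be found in the camera images.
- fixture: the fixed indexing fixture, grey, bolted down: round base plate 216 mm across, 10 mm thick; its lock post (100 mm high) stands beside the rotary plate in this body's -y direction. Origin on the rotary plate's axis at bench height, z up
- axis_top (a point): point on the axis of the rotary plate, on its upper face, 50 mm above the bench. The aluminium plate is 260 mm across and turns either way without end. Six nests 62 mm from the axis, 60 degrees apart, three of them with a pallet standing loose between four 10 mm pins: a pipe elbow, a steel bush and a brass nipple, up to 60 mm high with their pallets
- plate (a joint): plate angle, rad, counter-clockwise from above; starts at 0 in a stop. A sprung roller draws it into six stops 60 degrees (1.047 rad) apart: leaving a stop takes about 8 N at a stud; past half way (30 degrees) it runs on into the next stop by itself and stays. In every stop one nest is at the work station; the elbow starts one stop off on either side, or two stops off clockwise
- stud0 (a point): top centre of an upright round steel stud on the plate, for pushing the plate round: 14 mm diameter, its top 130 mm above the bench (80 mm above the plate), 88 mm from the plate's axis, midway between two nests; at plate angle 0 it is 30 degrees counter-clockwise (from above) of the work station
- stud1 (a point): the same: a second stud, 120 degrees counter-clockwise of stud0
- stud2 (a point): the same: a third stud, 120 degrees counter-clockwise of stud1
- elbow_pallet: round aluminium pallet, 55 mm across, 10 mm thick, with the grey steel pipe elbow bolted on it (62 x 64 mm, 33 mm high); stands in a nest of the plate and rides with it. Origin at the centre of the pallet's underside
- bush_pallet: the same kind of pallet with a steel bush (42 mm across, 40 mm high) on it, in another nest; not the one wanted
- nipple_pallet: the same kind of pallet with a brass pipe nipple (30 mm across, 48 mm high) on it, in another nest; not the one wanted
- work_station (a point): fixed point of the fixture where the elbow's pallet must come to stand: 62 mm from the axis towards the lock post, on the plate's upper face
- knob_grip (a point): in the lock knob's black bar: 70 mm long, 16 wide, its top 10 mm above and bottom 16 mm below this point; 150 mm above the bench at rest, on a vertical plunger 130 mm from the plate's axis towards the lock post. At rest the bar points 20 degrees clockwise of the fixture's +x; it turns with lock_turn. Under it, beside the post, a latch lip, top 100 mm above the bench
- lock_press (a joint): how far the lock knob is pressed down, m: 0 up (spring, 8 N), 0.016 stop (12 N). The plunger's pin (12 mm) goes into one of the plate's six rim notches, only when the plate stands in a stop; otherwise it meets the plate after about 6 mm
- lock_turn (a joint): how far the lock knob is turned, rad, clockwise from above, 0 to 1.22 (70 degrees, stop). It can turn only while pressed at least 13 mm down; from about 0.5 on, its side lug is caught under the lip and it stays down (about 12 mm) when let go; at the stop the bar points to the post
- tape_measure: bystander on the bench, not to be moved: yellow tape measure 35x79x70 mm; origin under its centre
- flange: bystander on the bench, not to be moved: grey steel pipe flange 112 mm across, 36 mm high; origin under its centre
- die_ring: bystander on the bench, not to be moved: grey steel die ring 80 mm across, 26 mm high; origin under its centre
- pliers: bystander on the bench, not to be moved: pliers with red handles 184 mm long, 15 mm high; origin under its centre
- torch: bystander on the bench, not to be moved: dark torch 125 mm long, 37 mm high; origin under its centre

How it is judged:
On the way, in this order (a step that is already met when the one before it is completed fails the run):
1. the elbow stands in the stop at the work station, the plate at rest, before the knob is pressed (horizontal distance between elbow_pallet and work_station below 0.006 m and velocity of joint plate between -0.05 and 0.05 rad/s and value of joint lock_press below 0.004 m), for 0.2 s.
2. the lock knob is pressed down and turned clockwise (horizontal distance between elbow_pallet and work_station below 0.006 m and value of joint lock_press above 0.009 m and value of joint lock_turn above 0.8 rad), for 0.2 s.
At the end, for the whole second after the job is handed in: The centre of the elbow's pallet is within 6 mm (horizontally) of the work station, the plate at rest, and the let-go lock knob stays down (at least 9 mm) and turned clockwise by at least 0.8 rad (all of step 2 and velocity of joint plate between -0.05 and 0.05 rad/s); the robot touches nothing.
It fails at once if a thing lying on the bench is moved by more than 30 mm (distance of any of tape_measure, flange, die_ring, pliers, torch from where it was at the start of the episode above 0.03 m).
It also fails if it takes over 54 s, if anything falls off the work surface, if the arm or the gripper's body presses on something with over 40 N, if the wrist force passes 120 N, or if a joint passes its speed limit or range.

## Working session

There is one attempt and no reset: what is moved stays moved. The work goes in short steps, each a Python script; the robot and the scene stay as the last script left them, time stands still between calls to the robot, and variables do not carry over. Pictures are saved under pics/ and viewed, at most 10 in all, crops included, and the job is handed in when it is done.

```bash
ls; mkdir -p pics
python3 - <<'E'
from bench import bot,capture
import cv2,pickle
for n in("scene","top"):
    c=capture(n);cv2.imwrite(f"pics/{n}0.png",c["frame"][:,:,::-1]);pickle.dump(c,open(f"{n}0.pkl","wb"))
    print(n,c["vfov"],c["cx"],c["cy"],c["k1"],c["extrinsics"].round(3).tolist())
print(bot.current_time())
E
```

```text
pics
scene 48.30310244081102 283.6364871890709 210.24997929036647 -0.07873629163811897 [[-0.889, -0.457, 0.024, 0.536], [-0.26, 0.461, -0.849, 0.259], [0.377, -0.761, -0.529, 1.353], [0.0, 0.0, 0.0, 1.0]]
top 52.240124105549775 286.204039762318 210.94532767279625 -0.10059471917504977 [[0.02, -0.999, -0.026, -0.032], [-0.991, -0.016, -0.132, 0.625], [0.131, 0.029, -0.991, 1.3], [0.0, 0.0, 0.0, 1.0]]
0.1
```

View pics/scene0.png

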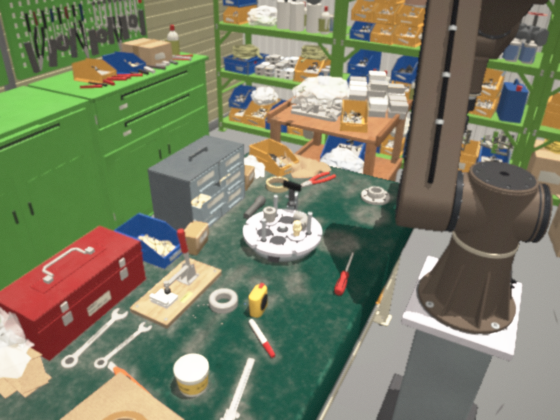

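View pics/top0.png

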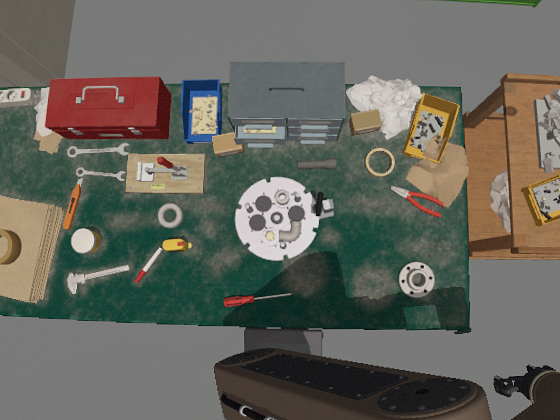

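The plate is at about (277,218) in the top view, with the lock post and knob to its right at about (321,205). The scene view shows the plate at about (283,233) and the black knob at (291,185). I'll enlarge both.

Run:
```python
import cv2,numpy as np
t=cv2.imread("pics/top0.png")[165:270,225:350];s=cv2.imread("pics/scene0.png")[165:270,230:340]
cv2.imwrite("pics/ct.png",cv2.resize(t,None,fx=6,fy=5.7143*1.05/1.05 and 6*1.0,interpolation=cv2.INTER_CUBIC)[:600])
cv2.imwrite("pics/cs.png",cv2.resize(s,None,fx=5.5,fy=5.5,interpolation=cv2.INTER_CUBIC))
```

```text
(no output)
```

View pics/ct.png

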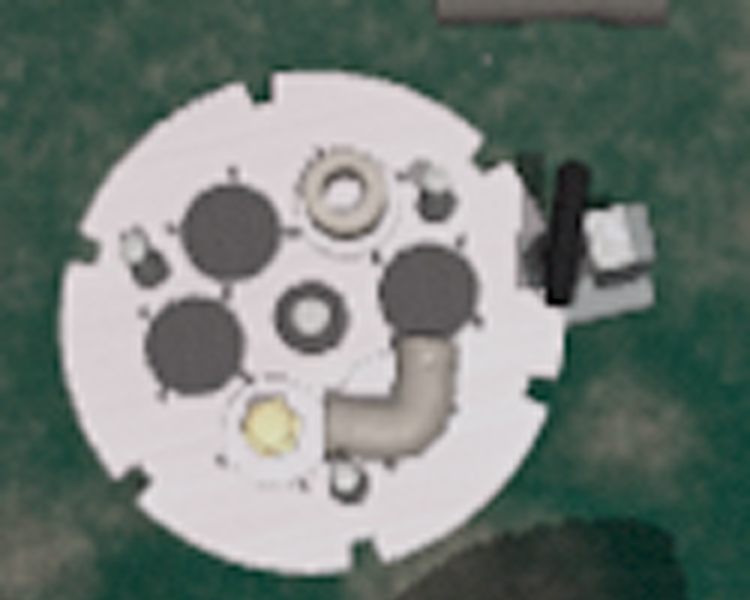

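View pics/cs.png

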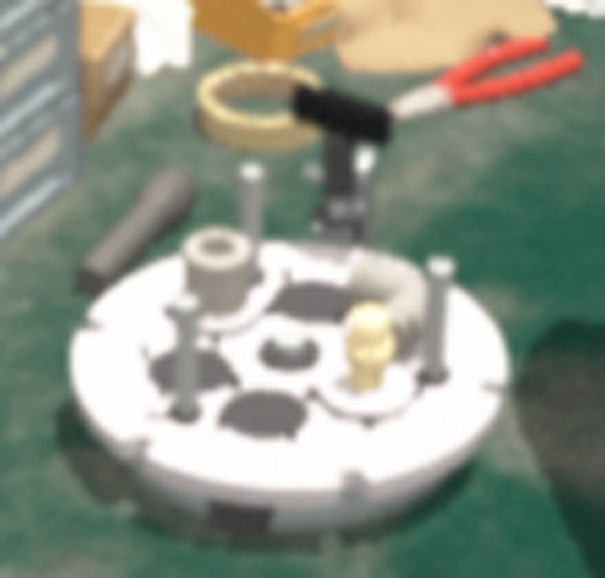

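In the top view, the station nest (crop 428,290) is empty. The elbow is one stop clockwise of it, so the plate has to go +60°. Stud B (top at crop 133,242) is stud1 and has empty nests on both sides, so it's the one to push. Next I'll compute the geometry.

```bash
cat > h.py <<'E'
import numpy as np,cv2,pickle
from scipy.optimize import least_squares
def cam(c):
    f=210/np.tan(np.radians(c["vfov"]/2));K=np.array([[f,0,c["cx"]],[0,f,c["cy"]],[0,0,1]])
    return K,np.array([c["k1"],0,0,0,0.]),c["extrinsics"]
def proj(c,P):
    K,d,E=cam(c);return cv2.projectPoints(np.atleast_2d(P).astype(float),cv2.Rodrigues(E[:3,:3])[0],E[:3,3],K,d)[0][:,0]
def ray(c,uv,z):
    K,d,E=cam(c);p=cv2.undistortPoints(np.array([[uv]],float),K,d)[0,0]
    R=E[:3,:3];o=-R.T@E[:3,3];v=R.T@np.array([*p,1]);return o+v*(z-o[2])/v[2]
def pts(q,turn=0):  # axis x,y, station direction angle -> stud0..2 tops, knob top
    x,y,a=q
    g=lambda r,t,z:[x+r*np.cos(a+t),y+r*np.sin(a+t),z]
    return np.array([g(.088,np.pi/6+k*2*np.pi/3+turn,.13) for k in range(3)]+[g(.13,0,.16)])
E
python3 - <<'E'
from h import *
T=pickle.load(open("top0.pkl","rb"));S=pickle.load(open("scene0.pkl","rb"))
ct=lambda x,y:(225+(x+.5)/6-.5,165+(y+.5)/6-.5); cs=lambda x,y:(230+(x+.5)/5.5-.5,165+(y+.5)/5.5-.5)
t=np.array([ct(428,175),ct(133,242),ct(343,472),ct(569,232)])
s=np.array([cs(252,171),cs(185,302),cs(441,267),cs(343,112)])
print("axis from outline",ray(T,ct(312,322),.05)); 
for p,z in zip(t,(.13,.13,.13,.16)): print(ray(T,p,z).round(4))
for use in("t","s","ts"):
    def r(q):
        P=pts(q);return np.r_[(proj(T,P)-t).ravel()*('t' in use),(proj(S,P)-s).ravel()*('s' in use)]
    o=least_squares(r,[.65,-.03,-np.pi/2]);print(use,o.x.round(4),np.degrees(o.x[2]).round(1),o.fun.round(1))
# bar direction
a,b=ray(T,ct(574,165),.16),ray(T,ct(560,300),.16);d=a-b;print("bar",np.degrees(np.arctan2(d[1],d[0])),np.hypot(*d[:2]))
from bench import bot
def rot(th): # tool down, y axis at yaw th
    y=np.array([np.cos(th),np.sin(th),0]);z=np.array([0,0,-1.]);return np.c_[np.cross(y,z),y,z]
q=o.x;bar=q[2]+np.pi/2-np.radians(20);k=pts(q)[3]
for h in(0,np.pi):
  print("knob",[None if (j:=bot.ik([k[0],k[1],.14],rot(bar+np.pi/2+h+w))) is None else j.round(2) for w in(0,-1.22)])
  print("stud",[None if (j:=bot.ik([*pts(q,w)[1][:2],.106],rot(q[2]+5*np.pi/6+np.pi/2+w+h))) is None else j.round(2) for w in(0,1.05)])
E
```

```text
axis from outline [0.60123922 0.00834748 0.05      ]
[ 0.6654 -0.0509  0.13  ]
[0.6299 0.0928 0.13  ]
[ 0.5195 -0.0124  0.13  ]
[ 0.6337 -0.1185  0.16  ]
t [ 0.6045  0.0093 -1.3327] -76.4 [ 1.2  0.1 -0.3  0.2 -0.3  0.2 -0.5 -0.5  0.  -0.  -0.  -0.  -0.  -0.
  0.  -0. ]
s [ 0.602   0.0142 -1.3355] -76.5 [-0.   0.  -0.   0.  -0.   0.  -0.   0.   0.1  0.6 -0.2  0.7 -0.   0.6
  0.2 -2.2]
ts [ 0.604   0.0102 -1.3337] -76.4 [ 0.9  0.2 -0.6  0.3 -0.6  0.3 -0.8 -0.3  0.1 -0.1 -0.1 -0.1 -0.1 -0.2
  0.1 -2.8]
bar -5.3042740839558995 0.06528488394113197
knob [array([-0.23,  0.59,  1.7 , -0.  ,  0.84, -1.69]), array([-0.23,  0.59,  1.7 , -0.  ,  0.84, -0.47])]
stud [array([ 0.1 ,  0.63,  1.75, -0.  ,  0.77, -2.75]), array([ 0.08,  0.53,  1.96, -0.  ,  0.65,  2.46])]
knob [array([-0.23,  0.59,  1.7 , -0.  ,  0.84,  1.45]), array([-0.23,  0.59,  1.7 , -0.  ,  0.84,  2.67])]
stud [array([ 0.1 ,  0.63,  1.75, -0.  ,  0.77,  0.39]), array([ 0.08,  0.53,  1.96, -0.  ,  0.65, -0.68])]
```

The two views agree to a few mm, and the bar direction is -5.3° against -6.4° expected. Next I'll straddle stud1 and drive it round the 60° arc.

```bash
cat >> h.py <<'E'
Q=np.array([.604,.0102,-1.3337])
def rot(th):
    y=np.array([np.cos(th),np.sin(th),0]);z=np.array([0,0,-1.]);return np.c_[np.cross(y,z),y,z]
E
python3 - <<'E'
from h import *
from bench import bot,capture
R=lambda w:rot(Q[2]+5*np.pi/6+1.5*np.pi+w); P=lambda w,z:[*pts(Q,w)[1][:2],z]
bot.set_gripper(.45)
bot.movep(P(0,.22),R(0)); bot.servo_line(P(0,.106),.12)
print("down",bot.current_eef_pos(),bot.current_ft_force().round(1),bot.current_time())
for d in range(10,61,10):
    w=np.radians(d);bot.servo_line(P(w,.106),.06,R(w));print(d,bot.current_ft_force().round(1))
bot.pause(.4);print(bot.current_ft_force().round(1))
bot.servo_line(P(w,.24),.15)
for n in("scene","top"):
    c=capture(n);pickle.dump(c,open(f"{n}1.pkl","wb"));cv2.imwrite(f"pics/{n}1.png",cv2.resize(c["frame"][150:280,210:360,::-1],None,fx=4,fy=4,interpolation=cv2.INTER_CUBIC))
print(bot.current_time())
E
python3 -c "
import cv2,numpy as np
cv2.imwrite('pics/both1.png',cv2.resize(np.hstack([cv2.imread('pics/scene1.png'),cv2.imread('pics/top1.png')]),(800,347)))"
```

```text
down [0.62939    0.0946363  0.10670571] [ 0.8 -0.3 -0.3] 4.7
10 [ 4.6 -0.1 -0.4]
20 [0.6 0.1 0.4]
30 [-1.   0.6 -0.2]
40 [ 0.2  0.3 -0.1]
50 [0.3 0.2 0.3]
60 [-0.6  0.6 -0.2]
[0.2 0.3 0.2]
8.6917
```

View pics/both1.png

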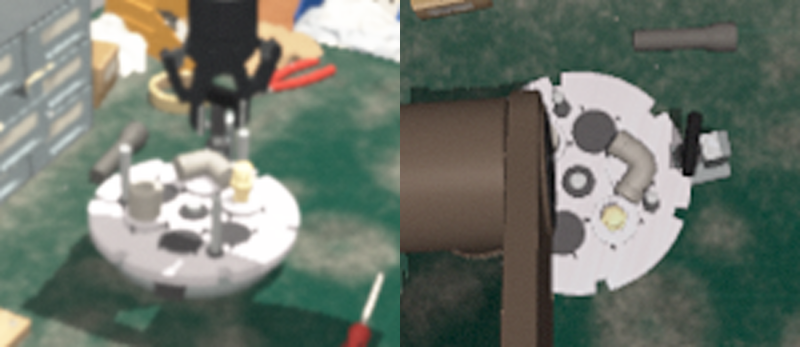

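The elbow now stands beside the lock post (right picture, about 635,165), and the forces are near zero. Next come gripping, pressing and turning the knob.

Run:
```python
from h import *
from bench import bot,capture
T=pickle.load(open("top1.pkl","rb"))
print("stud2 expected px",proj(T,pts(Q,np.pi/3)[2]).round(1),"seen ~(304,222)")
k=np.array([.6342,-.1172]); b=Q[2]+np.pi-np.radians(20); R=lambda w:rot(b-w)
P=lambda z:[*k,z]
bot.set_gripper(.6)
bot.movep(P(.24),R(0)); bot.servo_line(P(.152),.1)
print("at",bot.current_eef_pos().round(4),bot.current_ft_force().round(1))
bot.set_gripper(0,60);print("w",bot.current_gripper_width(),bot.current_grasp_force(),bot.current_ft_force().round(1))
bot.servo_line(P(.1365),.03);bot.pause(.2)
print("press",bot.current_eef_pos().round(4),bot.current_ft_force().round(1))
for d in(12,24,36,48,60,69):
    bot.servo_line(P(.1365),.03,R(np.radians(d)));print(d,bot.current_ft_force().round(1),bot.current_torque().round(2),bot.current_time())
bot.pause(.3);print(bot.current_eef_pos().round(4),bot.current_ft_force().round(1))
```

```text
stud2 expected px [[303.4 223.1]] seen ~(304,222)
at [ 0.6346 -0.1173  0.1526] [ 0.1 -1.4  1. ]
w 0.19149035929144956 58.501437306404114 [ 0.1 -3.4  6.5]
press [ 0.6348 -0.1177  0.1376] [-2.5 -3.6  9.6]
12 [-2.  -3.1 10.5] [-0.52  0.32 -0.05] 12.6667
24 [-1.3 -1.7 10.6] [-0.39  0.31  0.01] 13.025
36 [-1.2 -1.9 10.5] [-0.34  0.19 -0.02] 13.3833
48 [-1.6 -2.1 10. ] [-0.14  0.13 -0.05] 13.7417
60 [-0.5 -1.5 10.8] [-0.17  0.09 -0.05] 14.1
69 [-0.5 -1.1 10.2] [-0.13 -0.02  0.01] 14.4083
[ 0.6351 -0.1175  0.1377] [-0.8 -1.  10. ]
```

Run:
```python
from h import *
from bench import bot,capture
k=np.array([.6342,-.1172]); b=Q[2]+np.pi-np.radians(20)
bot.servo_line([*k,.1345],.03);print(bot.current_eef_pos().round(4),bot.current_ft_force().round(1))
for d in(71,73):
    bot.servo_line([*k,.1345],.03,rot(b-np.radians(d)));print(d,bot.current_torque().round(2),bot.current_ft_force().round(1))
bot.set_gripper(.6);bot.pause(.2);print(bot.current_ft_force().round(1))
bot.servo_line([*k,.26],.12)
bot.movep([.5,-.35,.3],bot.current_tool_rot())
for n in("scene","top"):
    c=capture(n);pickle.dump(c,open(f"{n}2.pkl","wb"));cv2.imwrite(f"pics/{n}2.png",cv2.resize(c["frame"][150:280,210:360,::-1],None,fx=4,fy=4,interpolation=cv2.INTER_CUBIC))
for z in(.16,.148): print(z,proj(pickle.load(open("scene2.pkl","rb")),[*k,z]).round(1))
print(bot.current_time())
a,b=cv2.imread('pics/scene2.png'),cv2.imread('pics/top2.png')
cv2.imwrite('pics/both2.png',cv2.resize(np.hstack([a,b]),(800,347)))
```

```text
[ 0.6355 -0.1176  0.1366] [-2.7 -1.1 21.2]
71 [-0.09  0.44  0.06] [-2.6 -0.  22.2]
73 [-0.11  0.42  0.26] [-2.8 -0.8 21.6]
[-0.6  0.8  0.1]
0.16 [[292.3 182.1]]
0.148 [[292.2 185.1]]
18.4333
```

View pics/both2.png

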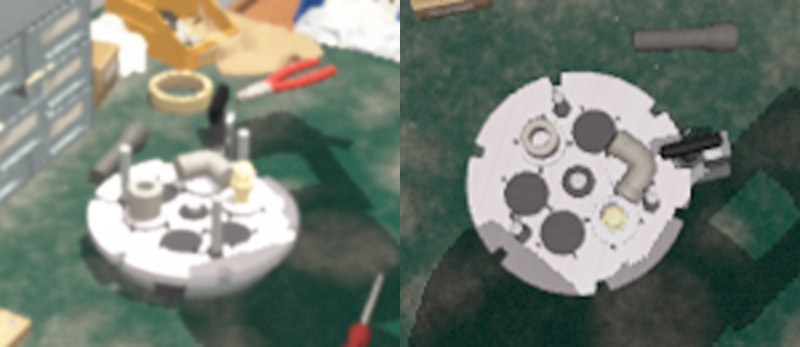

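The bar now points at the post (right picture, about 690,147) and sits low in the scene view, so the knob is down and caught. The elbow is at the station and the robot is clear.

```bash
python3 -c "
from bench import bot
print(bot.finish_job())"
```

```text
the job is handed in; nothing more can be done
None
```

I turned the plate 60° counter-clockwise to bring the elbow into the stop at the work station. I then pressed the lock knob down and turned it clockwise to its stop; the last pictures show it staying down after release. I handed the job in at about 18 s, but the hand-in call gave no verdict.

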